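# Bring the bottle on the rotator upright

## Task

The end-over-end rotator is switched off and has stopped with its clipped-in amber bottle hanging more or less cap down. With the fingertips, push the spokes of its wheel gently round, one after another, until the bottle stands straight up with its cap on top, then let go and leave the wheel at rest. Do not touch the bottle itself, do not grip or flick the wheel (turn it slowly), and leave everything else on the bench where it is.

Things in the scene. Friction and masses are not known exactly. Their poses are not given: they have to be found in the camera images.
- rotator: end-over-end bottle rotator, fixed to the bench, white. Origin on the bench under the wheel's centre; x axis along the wheel's shaft, away from the robot (yawed a little); y left, z up. Front (-x) is open for the fingers. A drip tray 30 mm high lies under the wheel: x -77 to 49, y +-170 mm. All behind the wheel: motor (radius 32 mm, x 50 to 145), nose (radius 16, x from 27), base 150 wide, 64 high, x 55 to 205 mm.
- hub (a point): centre of the wheel on the shaft's line, 200 mm above the bench, in the middle plane of the spokes; axes as the rotator's, does not turn. The wheel turns both ways without end about this x axis. Drive friction of about 0.25 N m (2 to 4 N at a spoke's end) stops it at once where it is left.
- wheel: aluminium wheel, no outer rim. Origin at the hub's centre; x axis = shaft; z axis along the spoke with the bottle, hub to cap: it must end pointing up. Six flat spokes, one every 60 degrees from z, 14 mm wide, 6 thick (x -3 to 3), free rounded ends at radius 142 mm. A ring of radius 58 mm ties them; hub radius 26, its nut stands 28 mm out in front. Starts with z down, up to 60 degrees to either side.
- weight (a point): centre of the steel balance weight on the spoke opposite the bottle (the other four spokes are bare): a round slug 32 mm across, 75 mm from the hub's centre, standing out of the front of its spoke to x = -30 mm; it turns with the wheel. This point lies in the spokes' middle plane.
- bottle: amber glass bottle 38 mm across, 95 mm long, black cap 27 mm across, clipped to the front of one spoke and pointing outwards along it (clips 45 mm wide); turns with the wheel. Origin at the centre of its underside, 48 mm from the hub's centre and 28 mm in front of the spokes' middle plane; z axis towards the cap, whose end is 143 mm from the hub's centre.
- beaker: glass beaker, 68 mm across, 90 mm tall, loose, in front of the rotator to its left (robot's view); origin at the centre of its underside
- spare_bottle: amber glass bottle with black cap, 38 mm across, 95 mm tall (same kind as the one on the wheel), standing loose on the bench in front of the rotator to its right; origin at the centre of its underside
- jar: low amber jar, 48 mm across, 50 mm tall, loose, in front of the rotator near the middle; origin at the centre of its underside
- reagent_bottle: large amber bottle, 68 mm across, 150 mm tall, loose, to the right of the rotator; origin at the centre of its underside
- wash_bottle: white wash bottle with bent blue spout, 60 mm across, 180 mm tall, loose, to the left of the rotator; origin at the centre of its underside
- cylinder: glass measuring cylinder on a 58 mm foot, 152 mm tall, loose, behind the rotator to its left; origin at the centre of its underside
- scoop: steel weighing scoop, 162 mm long, 27 mm wide, lying loose, in front of the rotator far to its right; origin at the middle of its length, on the underside

How it is judged:
By the outcome, as a careful person would: the job done as asked, in the order asked, and still so for the second after the job is handed in, with the robot touching nothing.
It also fails if it takes over 72 s, if anything falls off the work surface, if the arm or the gripper's body presses on something with over 40 N, if the wrist force passes 120 N, or if a joint passes its speed limit or range.

## Robot

A 6-joint arm with a two-finger parallel gripper is mounted at the origin on the work surface. World frame = base frame: x ahead of the robot, y to its left, z up, the work surface at z = 0. Lengths are in mm, angles in rad, forces in N, time in s.
With the tool pointing down it reaches from about 350 to 875 mm from the base axis. Payload 4.2 kg.
Tool frame: the origin (TCP) lies between the finger pads; the fingertips stand 14 mm ahead of it and the grasp point (between the pads) lies 5 mm behind it; z points along the fingers, y is the line along which they close (so a half turn about z gives the same grasp; the last joint's range is limited). The gripper opens to 85 mm and grips with 20 to 120 N. Pads are 22 mm wide; open, the fingers measure 114 mm over their backs; the gripper's body (76 mm by 85 mm) begins 54 mm behind the grasp point. The pads swing forward as they close: fully open they stand 13 mm farther back than shut.
Start: joints at [1.438, 0.385, 0.008, 0, -1.194, -0.259], TCP at [238.625, 577.631, 245.312] pointing down, gripper open.
Joint ranges: [-3.14, 3.14], [-1.21, 2.06], [-1.07, 1.41], [-3.16, 2.05], [-2.99, -0.16], [-3.1, 3.1]. Speed limits (rad/s): [2.79, 2.79, 3.14, 3.14, 3.14, 3.14].

## Interface

Orientations are given as a unit quaternion [x, y, z, w].
In Python, from bench import * gives the robot as it stands.
- The arm moves only by the tool carry_out, never from a script. Its argument "motion" is a list of rows, each a list of 7 numbers: the turn, a rotation vector about the tool's x, y, z in rad, then the shift along the tool's x, y, z in mm, then the opening, from -1 (shut) to 1 (fully open), so that 0 is half open. A call has 1 to 5 rows; each row is the pose to reach, as a shift and turn from the pose commanded when the call began, along the tool's axes at that moment; what a row does not reach only later rows make up. A row lasts 1/8 s, in which the tool goes at most 62.5 mm and 10.7 degrees, less where a joint would pass 70% of its speed; a pose out of reach is approached as far as the arm can. A call with a gripper value outside its range is refused whole. The fingers move at their own pace and stop on an object; the grip force is fixed at half the most. Time passes only in rows, so rows that repeat a pose let the fingers close. It gives the time, the measured TCP pose, the force, the opening and the grip force at its end, in the units of the state.
- read_state(): the state, without advancing time (a new reading comes with each control period).
- get_image(name): name is "scene" or "top"; returns a dict with "color" (384x512x3 uint8, blue, green, red), "mtx" (3x3 intrinsics, pixels), "position" and "orientation" of the camera in the world. Camera axes: x right, y down, z forward; pixel columns grow to the right and rows downward; lengths in mm; the calibration is good to about 2 mm. A picture is of the moment at which its call begins. There is no depth.
- job_done(): hands the job in; it is judged then, once.
The state is a dict: "clock": time; "joints": joint angles; "joint_vel": joint speeds; "joint_efforts": joint torques, N m; "position": TCP position; "ee_rot": TCP orientation; "contact_force": force on the tool from outside, world axes, zero at the start; "wrist_torque": the same for the moment, N m; "gripper_width": finger opening in mm; "grasp_force": force on a finger pad.
Only numpy, scipy, OpenCV 4.12 (cv2) and the standard library are available. Lean on these libraries where they do the work, as an engineer would, in place of code of your own. Each camera call takes 0.05 s, during which the arm holds its last target. There are 200 camera calls.

## Working session

There is one attempt and no reset: what is moved stays moved. The work goes in short steps, Python scripts to look and compute and a tool call to move; the robot and the scene stay as the last step left them, time stands still between calls to the robot, and variables do not carry over. Pictures are saved under pics/ and viewed, at most 10 in all, crops included, and the job is handed in when it is done.

Besides the shell and the picture viewer there is one more tool, called after "Emit:" as name([rows], argument=value, ...), one row to a line, values as JSON. carry_out: Moves the arm, as the interface text tells. Its arguments: {"type":"object","properties":{"motion":{"type":"array"}},"required":["motion"]}

```bash
ls; mkdir -p pics; python3 - <<'E'
from bench import *
import cv2
s=read_state();print(s)
for n in("scene","top"):
    g=get_image(n);cv2.imwrite(f"pics/{n}0.png",g["color"]);print(n,g["mtx"],g["position"],g["orientation"])
E
```

```text
pics
{'clock': 0.0, 'joints': array([ 1.43760925e+00,  3.85535346e-01,  6.61185178e-03, -5.01458166e-04,
       -1.19400505e+00, -2.58589852e-01]), 'joint_vel': array([ 1.22899346e-03, -2.74380464e-04,  5.81698054e-04, -3.99777763e-05,
       -1.77104389e-05,  1.87329379e-03]), 'joint_efforts': array([ 4.79661721e-04, -3.92284191e+01,  1.88396448e+01,  4.18630823e+00,
       -4.65258621e-03, -2.21212211e-06]), 'position': array([238.41824262, 577.12879841, 244.22852673]), 'ee_rot': array([ 9.80856536e-01, -1.94728697e-01, -1.65781408e-04,  1.07861457e-03]), 'contact_force': array([ 0.11433752, -0.05282136, -0.09251514]), 'wrist_torque': array([-0.00749902,  0.03569123, -0.01432731]), 'grasp_force': 0.0, 'gripper_width': 85.40744706633421}
scene [[403.34755934   0.         259.45745843]
 [  0.         403.34755934 191.49782042]
 [  0.           0.           1.        ]] [1174.46259037  -11.45958296 1080.73248217] [ 0.69394191  0.65770592 -0.20007363 -0.21409831]
top [[452.85581394   0.         262.38323397]
 [  0.         452.85581394 197.22726769]
 [  0.           0.           1.        ]] [ 497.42266167    6.29597871 1291.11610862] [-0.70028381  0.71344001 -0.00257952  0.02448023]
```

View pics/scene0.png

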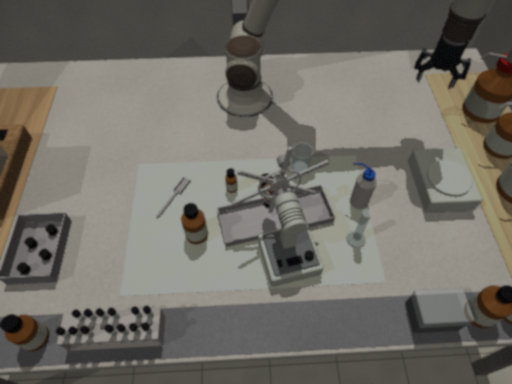

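View pics/top0.png

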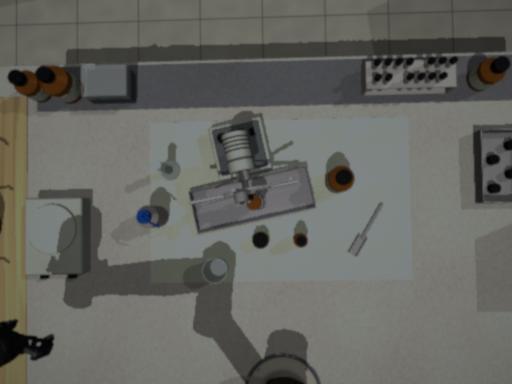

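The scene view (from behind the rotator) shows the wheel near (283,185). In the top view the tray is at about (252,198), the hub near (241,195), the bottle at about (255,202), the beaker at (215,270), the jar at (261,240) and the spare bottle at (300,240). I'll enlarge both views.

```bash
python3 - <<'E'
import cv2,numpy as np
a=cv2.imread("pics/scene0.png")[130:290,205:345];b=cv2.imread("pics/top0.png")[105:265,180:320]
f=lambda i:cv2.convertScaleAbs(cv2.resize(i,None,fx=5,fy=5,interpolation=cv2.INTER_CUBIC)[:600],alpha=1.5)
f=lambda i,k:cv2.convertScaleAbs(cv2.resize(i,None,fx=k,fy=k,interpolation=cv2.INTER_CUBIC),alpha=1.6)
cv2.imwrite("pics/c1.png",f(a[:120],5));cv2.imwrite("pics/c2.png",f(b[:120+20],4.2))
E
```

```text
(no output)
```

View pics/c1.png

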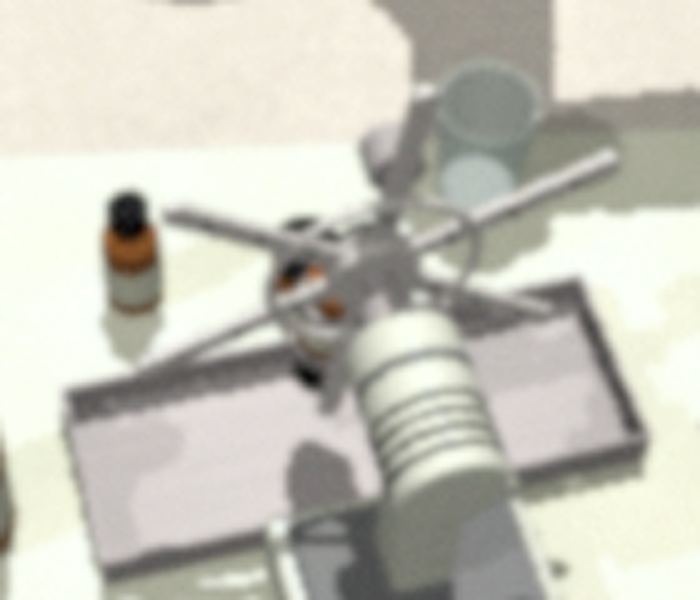

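View pics/c2.png

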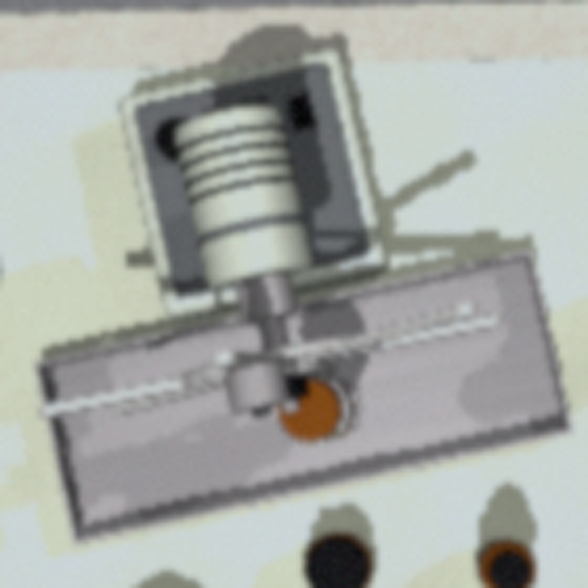

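The crops show the tray corners in the top view at crop pixels (40,360), (530,250), (568,425) and (78,538). In the scene view the spoke tips are at crop (425,92), which is the weight spoke, then (610,155), (170,215), (145,365) and (550,305). The bottle hangs down towards -y.

```bash
cat > h.py <<'E'
from bench import *
import numpy as np, cv2
from scipy.spatial.transform import Rotation as R
def ray(g,px):
    d=np.linalg.inv(g["mtx"])@[px[0],px[1],1.]
    return np.array(g["position"]),R.from_quat(g["orientation"]).as_matrix()@d
def onz(g,px,z):
    o,d=ray(g,px);return o+d*(z-o[2])/d[2]
def onplane(g,px,p,n):
    o,d=ray(g,px);return o+d*((p-o)@n)/(d@n)
def proj(g,p):
    c=R.from_quat(g["orientation"]).as_matrix().T@(np.array(p)-g["position"]);q=g["mtx"]@c;return q[:2]/q[2]
E
python3 - <<'E'
from h import *
t=get_image("top");s=get_image("scene")
C=np.array([onz(t,(180+u/4.2,105+v/4.2),30) for u,v in[(40,360),(530,250),(568,425),(78,538)]])
print(C.round(1)); print([np.linalg.norm(C[i]-C[(i+1)%4]).round(1) for i in range(4)])
v=(C[0]+C[3]-C[1]-C[2]);yaw=np.arctan2(-v[0],v[1]);X=np.array([np.cos(yaw),np.sin(yaw),0]);Y=np.array([-np.sin(yaw),np.cos(yaw),0])
O=C.mean(0)+14*X;O[2]=0;print("yaw",yaw,np.degrees(yaw),"O",O)
# scene corners check
print([proj(s,c).round(1) for c in C])
H=O+[0,0,200]
print("hub px",(proj(s,H)-[205,130])*5,"top",(proj(t,H)-[180,105])*4.2)
for n,u,w in[("w",425,92),("a",610,155),("b",170,215),("c",145,365),("d",550,305),("bot",330,405)]:
    p=onplane(s,(205+u/5,130+w/5),H,X)-H
    y,z=p@Y,p[2];print(n,round(np.hypot(y,z),1),"angle from up toward -y...",round(np.degrees(np.arctan2(-y,z)),1))
for n,u,v,h in[("beaker",215,270,90),("jar",261,240,50),("spare",300,240,95),("reag",341,178,150),("wash",148,216,180)]:
    p=onz(t,(u,v),h);print(n,p.round(),"rot frame",((p-O)@X).round(),((p-O)@Y).round())
E
```

```text
[[ 568.3  249.    30. ]
 [ 635.   -78.8   30. ]
 [ 518.4 -101.4   30. ]
 [ 449.3  225.    30. ]]
[np.float64(334.5), np.float64(118.7), np.float64(333.6), np.float64(121.4)]
yaw 0.2045852819607695 11.721873206846027 O [556.4381544   76.27040272   0.        ]
[array([333.2, 216.7]), array([224.6, 241.6]), array([217. , 207.8]), array([319.8, 184.8])]
hub px [366.30412424 267.28843683] top [282.00718873 359.20755745]
w 139.4 angle from up toward -y... -9.6
a 141.1 angle from up toward -y... -67.1
b 133.0 angle from up toward -y... 51.8
c 132.6 angle from up toward -y... 111.2
d 138.0 angle from up toward -y... -124.6
bot 135.7 angle from up toward -y... 173.1
beaker [353. 172.  90.] rot frame -179.0 135.0
jar [428.  50.  50.] rot frame -131.0 1.0
spare [429. -54.  95.] rot frame -151.0 -102.0
reag [ 586. -157.  150.] rot frame -18.0 -235.0
wash [499. 324. 180.] rot frame -6.0 254.0
```

Measured so far: rotator origin about (556, 76) with yaw 11.7°, the weight spoke 8° towards +y of up, and the bottle about 172° from up. I'll push downward-pointing shut fingers against the top spokes towards +y, in three pushes. First I lift and travel.

Emit:
carry_out([
  [0,0,-0.15,0,0,-60,-1],
  [0,0,-0.3,0,0,-120,-1],
  [0,0,-0.45,30,22,-170,-1],
  [0,0,-0.597,70,50,-185,-1],
  [0,0,-0.597,120,86,-185,-1],
])

```text
clock: 0.82
position: [317.2, 451.9, 431.6]
ee_rot: [0.995, 0.104, 0.001, -0.001]
contact_force: [0.7, 0.2, -0.8]
gripper_width: 0.1
grasp_force: 0.0
```

```bash
cat >> h.py <<'E'
O=np.array([556.4,76.3,0]);yaw=0.2046
X=np.array([np.cos(yaw),np.sin(yaw),0]);Y=np.array([-np.sin(yaw),np.cos(yaw),0])
def st():
    s=read_state();p=np.array(s["position"]);Rm=R.from_quat(s["ee_rot"]).as_matrix();d=p-O
    print("t",s["clock"],"rot xyz",(d@X).round(1),(d@Y).round(1),p[2].round(1),"F rot",np.array([s["contact_force"]@X,s["contact_force"]@Y,s["contact_force"][2]]).round(2),"w",round(s["gripper_width"],1))
    print("tool x az",np.arctan2(Rm[1,0],Rm[0,0]).round(4),"z",Rm[:,2].round(3),"j",np.round(s["joints"],2))
    return s,p,Rm
def go(x,y,z):
    s,p,Rm=st();print("to target in tool:",(Rm.T@(O+x*X+y*Y+[0,0,z]-p)).round(1))
E
python3 -c "
from h import *
go(2,-18,430)"
```

```text
t 0.825 rot xyz -157.9 416.3 431.6 F rot [ 0.69  0.05 -0.83] w 0.1
tool x az 0.2076 z [ 0.001  0.003 -1.   ] j [ 1.25  0.19  0.19  0.   -1.57  0.53]
to target in tool: [158.6 434.8   0.8]
```

Emit:
carry_out([
  [0,0,0,18,50,0,-1],
  [0,0,0,38,105,0,-1],
  [0,0,0,58,160,0,-1],
  [0,0,0,78,215,0,-1],
  [0,0,0,98,270,0,-1],
])

```text
clock: 1.45
position: [468.2, 206.2, 430.4]
ee_rot: [0.995, 0.103, 0.0, -0.0]
contact_force: [0.5, 0.9, 0.1]
gripper_width: 0.5
grasp_force: 0.0
```

Emit:
carry_out([
  [0,0,0,20,55,0,-1],
  [0,0,0,40,110,0,-1],
  [0,0,0,55,150,0,-1],
  [0,0,0,60,165,0,-1],
  [0,0,0,60,165,0,-1],
])

```text
clock: 2.08
position: [560.1, 58.2, 429.8]
ee_rot: [0.995, 0.102, -0.0, -0.0]
contact_force: [0.1, 0.3, -0.3]
gripper_width: -0.0
grasp_force: 0.0
```

```bash
python3 -c "
from h import *
go(2,-18,430)
g=get_image('scene');t=get_image('top')
f=lambda i,k:cv2.convertScaleAbs(cv2.resize(i,None,fx=k,fy=k,interpolation=cv2.INTER_CUBIC),alpha=1.6)
cv2.imwrite('pics/p1.png',np.hstack([f(g['color'][90:250,225:345],3.3),f(t['color'][125:285,190:310],3.3)]))"
```

```text
t 2.075 rot xyz -0.0 -18.5 429.8 F rot [ 0.1   0.24 -0.33] w -0.0
tool x az 0.2037 z [-0.001 -0.    -1.   ] j [ 0.39  0.21  0.21 -0.   -1.57  1.38]
to target in tool: [ 2.  -0.5 -0.2]
```

View pics/p1.png

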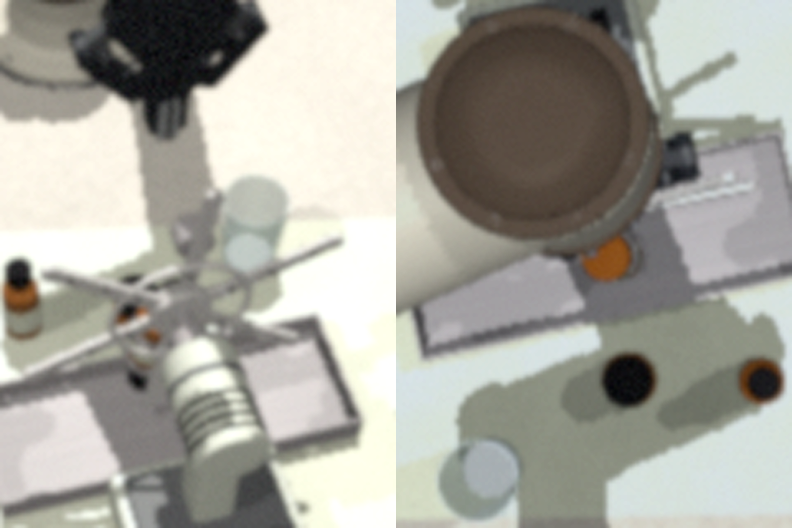

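The shut fingers (tip near crop pixel (165,135)) are above the wheel, and the gripper's linkage is wide along its closing line. I'll turn it 90° so it keeps clear of the bottle later, then lower it to the right of the weight spoke.

Emit:
carry_out([
  [0,0,0.18,2,0,0,-1],
  [0,0,0.36,2,0,0,-1],
  [0,0,0.54,2,0,0,-1],
  [0,0,0.72,2,0,0,-1],
  [0,0,0.9,2,0,0,-1],
])

```text
clock: 2.8
position: [561.2, 60.7, 430.7]
ee_rot: [0.94, -0.342, 0.0, -0.0]
contact_force: [0.9, 1.1, 0.4]
gripper_width: 0.1
grasp_force: 0.0
```

Emit:
carry_out([
  [0,0,0.18,0,0,0,-1],
  [0,0,0.36,0,0,0,-1],
  [0,0,0.54,0,0,0,-1],
  [0,0,0.67,0,0,0,-1],
  [0,0,0.67,0,0,0,-1],
])

```text
clock: 3.42
position: [561.4, 60.4, 430.7]
ee_rot: [0.777, -0.629, 0.0, -0.0]
contact_force: [1.0, 0.1, 0.2]
gripper_width: -0.3
grasp_force: 0.0
```

Emit:
carry_out([
  [0,0,0,0,0,30,-1],
  [0,0,0,0,0,60,-1],
  [0,0,0,0,0,85,-1],
  [0,0,0,0,0,105,-1],
  [0,0,0,0,0,112,-1],
])

```text
clock: 4.05
position: [561.2, 59.6, 317.2]
ee_rot: [0.777, -0.63, -0.001, 0.001]
contact_force: [0.7, 0.6, 0.0]
gripper_width: -0.2
grasp_force: 0.0
```

```bash
python3 -c "
from h import *
go(0,-18,317)"
```

```text
t 4.05 rot xyz 1.4 -17.3 317.2 F rot [0.78 0.49 0.04] w -0.2
tool x az -1.3619 z [-0.002 -0.001 -1.   ] j [ 0.39  0.24 -0.02 -0.   -1.31 -0.18]
to target in tool: [0.7 1.4 0.2]
```

Emit:
carry_out([
  [0,0,0,-6,0,0,-1],
  [0,0,0,-12,0,0,-1],
  [0,0,0,-18,0,0,-1],
  [0,0,0,-24,0,0,-1],
  [0,0,0,-30,0,0,-1],
])

```text
clock: 4.68
position: [555.9, 88.4, 318.3]
ee_rot: [0.776, -0.631, 0.0, 0.0]
contact_force: [0.5, -2.7, -1.2]
gripper_width: -0.4
grasp_force: 1.2
```

Emit:
carry_out([
  [0,0,0,-6,0,0,-1],
  [0,0,0,-12,0,0,-1],
  [0,0,0,-18,0,1,-1],
  [0,0,0,-24,0,2,-1],
  [0,0,0,-30,0,4,-1],
])

```text
clock: 5.3
position: [549.6, 118.1, 314.3]
ee_rot: [0.776, -0.631, 0.0, -0.0]
contact_force: [0.4, -3.6, -0.5]
gripper_width: -0.3
grasp_force: 1.2
```

Emit:
carry_out([
  [0,0,0,-5,0,2,-1],
  [0,0,0,-10,0,4,-1],
  [0,0,0,-15,0,7,-1],
  [0,0,0,-15,0,7,-1],
])

```text
clock: 5.8
position: [546.5, 133.3, 307.1]
ee_rot: [0.776, -0.63, -0.0, -0.0]
contact_force: [-1.2, 0.3, -0.3]
gripper_width: -0.0
grasp_force: 0.0
```

```bash
python3 -c "
from h import *
go(0,57.5,306)
g=get_image('scene')
f=lambda i,k:cv2.convertScaleAbs(cv2.resize(i,None,fx=k,fy=k,interpolation=cv2.INTER_CUBIC),alpha=1.6)
cv2.imwrite('pics/p2.png',f(g['color'][100:250,215:345],4))"
```

```text
t 5.8 rot xyz 1.9 57.8 307.1 F rot [-1.12  0.56 -0.33] w -0.0
tool x az -1.3643 z [-0.     0.001 -1.   ] j [ 0.53  0.24 -0.04 -0.   -1.29 -0.32]
to target in tool: [0.3 1.9 1.1]
```

View pics/p2.png

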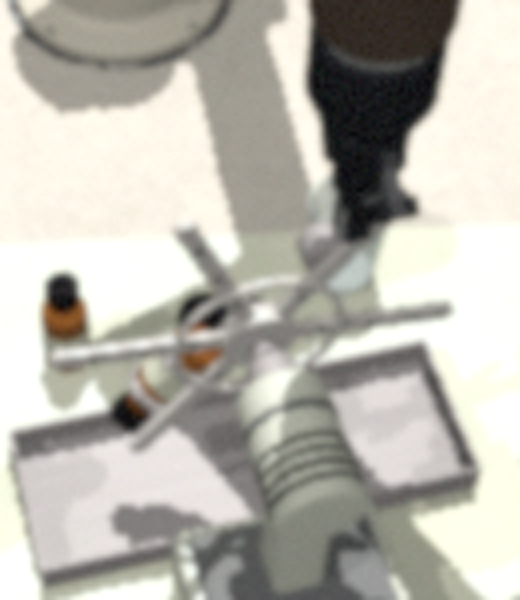

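The picture shows the weight spoke pushed to about 40° left, the next spoke's tip at crop (185,232), and the finger clear of the bottle. Now I retract, step right behind the next spoke and push it.

Emit:
carry_out([
  [0,0,0,3,0,-30,-1],
  [0,0,0,6,2,-65,-1],
  [0,0,0,50,2,-65,-1],
  [0,0,0,100,2,-65,-1],
  [0,0,0,138,2,-65,-1],
])

```text
clock: 6.48
position: [573.1, -4.0, 372.5]
ee_rot: [0.776, -0.631, -0.0, -0.001]
contact_force: [0.2, -0.2, -0.4]
gripper_width: 0.2
grasp_force: 0.0
```

Emit:
carry_out([
  [0,0,0,0,0,0,-1],
  [0,0,0,0,0,20,-1],
  [0,0,0,0,0,40,-1],
  [0,0,0,0,0,53,-1],
  [0,0,0,0,0,53,-1],
])

```text
clock: 7.1
position: [572.5, -2.4, 318.5]
ee_rot: [0.776, -0.63, -0.001, 0.001]
contact_force: [-0.5, 1.4, 0.9]
gripper_width: 0.1
grasp_force: 0.0
```

Emit:
carry_out([
  [0,0,0,-6,0,0,-1],
  [0,0,0,-12,0,0,-1],
  [0,0,0,-18,0,0,-1],
  [0,0,0,-24,0,0,-1],
  [0,0,0,-30,0,0,-1],
])

```text
clock: 7.72
position: [566.9, 26.4, 319.9]
ee_rot: [0.776, -0.631, 0.001, -0.0]
contact_force: [1.0, -2.5, 1.7]
gripper_width: -0.2
grasp_force: 1.5
```

Emit:
carry_out([
  [0,0,0,-6,0,0,-1],
  [0,0,0,-12,0,0,-1],
  [0,0,0,-18,0,0,-1],
  [0,0,0,-24,0,0,-1],
  [0,0,0,-30,0,0,-1],
])

```text
clock: 8.35
position: [560.5, 56.2, 319.2]
ee_rot: [0.776, -0.631, -0.0, 0.0]
contact_force: [1.1, -1.8, 2.2]
gripper_width: 0.2
grasp_force: 1.1
```

Emit:
carry_out([
  [0,0,0,-6,0,0,-1],
  [0,0,0,-12,0,0,-1],
  [0,0,0,-18,0,0,-1],
  [0,0,0,-24,0,0,-1],
  [0,0,0,-30,0,0,-1],
])

```text
clock: 8.98
position: [554.2, 85.5, 318.5]
ee_rot: [0.776, -0.631, -0.0, 0.0]
contact_force: [0.8, -2.4, -0.9]
gripper_width: -0.4
grasp_force: 1.3
```

Emit:
carry_out([
  [0,0,0,-6,0,0,-1],
  [0,0,0,-12,0,1,-1],
  [0,0,0,-18,0,2,-1],
  [0,0,0,-24,0,4,-1],
  [0,0,0,-30,0,6,-1],
])

```text
clock: 9.6
position: [548.2, 114.8, 313.2]
ee_rot: [0.776, -0.631, 0.0, 0.0]
contact_force: [-0.2, -3.1, -1.2]
gripper_width: 0.2
grasp_force: 1.2
```

```bash
python3 -c "
from h import *
go(0,57.5,306)"
```

```text
t 9.6 rot xyz -0.2 39.3 313.2 F rot [-0.77 -2.96 -1.16] w 0.2
tool x az -1.3648 z [-0. -0. -1.] j [ 0.5   0.23 -0.04  0.   -1.3  -0.29]
to target in tool: [-18.2  -0.2   7.2]
```

Emit:
carry_out([
  [0,0,0,-6,0,2,-1],
  [0,0,0,-12,0,5,-1],
  [0,0,0,-18,0,7,-1],
  [0,0,0,-18,0,7,-1],
])

```text
clock: 10.1
position: [544.6, 133.1, 306.2]
ee_rot: [0.776, -0.63, -0.0, -0.001]
contact_force: [-0.2, 0.4, -0.1]
gripper_width: 0.1
grasp_force: 0.0
```

Emit:
carry_out([
  [0,0,0,3,0,-30,-1],
  [0,0,0,6,0,-65,-1],
  [0,0,0,50,0,-65,-1],
  [0,0,0,100,0,-65,-1],
  [0,0,0,138,0,-65,-1],
])

```text
clock: 10.72
position: [573.3, -3.8, 371.6]
ee_rot: [0.776, -0.631, 0.0, -0.001]
contact_force: [-0.1, 0.4, -1.2]
gripper_width: 0.2
grasp_force: 0.0
```

Emit:
carry_out([
  [0,0,0,0,0,0,-1],
  [0,0,0,0,0,20,-1],
  [0,0,0,0,0,40,-1],
  [0,0,0,0,0,53,-1],
  [0,0,0,0,0,53,-1],
])

```text
clock: 11.35
position: [572.6, -2.3, 317.5]
ee_rot: [0.776, -0.63, -0.001, 0.001]
contact_force: [-0.6, 0.0, 0.6]
gripper_width: 0.0
grasp_force: 0.0
```

Emit:
carry_out([
  [0,0,0,-6,0,0,-1],
  [0,0,0,-12,0,0,-1],
  [0,0,0,-18,0,0,-1],
  [0,0,0,-24,0,0,-1],
  [0,0,0,-30,0,0,-1],
])

```text
clock: 11.98
position: [566.9, 26.3, 319.0]
ee_rot: [0.776, -0.631, 0.001, -0.0]
contact_force: [0.7, -3.3, 2.1]
gripper_width: -0.2
grasp_force: 1.5
```

Emit:
carry_out([
  [0,0,0,-6,0,0,-1],
  [0,0,0,-12,0,0,-1],
  [0,0,0,-18,0,0,-1],
  [0,0,0,-24,0,0,-1],
  [0,0,0,-30,0,0,-1],
])

```text
clock: 12.6
position: [560.5, 56.2, 318.2]
ee_rot: [0.776, -0.631, -0.0, 0.0]
contact_force: [0.8, -1.7, 1.9]
gripper_width: 0.0
grasp_force: 1.2
```

```bash
python3 -c "
from h import *
go(0,57.5,306)
g=get_image('scene')
f=lambda i,k:cv2.convertScaleAbs(cv2.resize(i,None,fx=k,fy=k,interpolation=cv2.INTER_CUBIC),alpha=1.6)
cv2.imwrite('pics/p3.png',f(g['color'][100:250,215:345],4))"
```

```text
t 12.6 rot xyz -0.1 -20.5 318.2 F rot [ 0.45 -1.82  1.91] w 0.0
tool x az -1.3648 z [-0.  0. -1.] j [ 0.39  0.24 -0.02 -0.   -1.31 -0.18]
to target in tool: [-78.   -0.2  12.2]
```

View pics/p3.png

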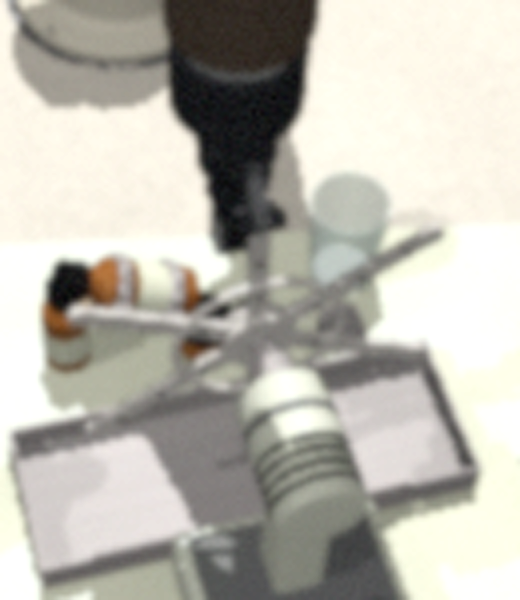

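The pushed spoke is now upright at crop (258,200), and the bottle lies about 60° to the -y side at crop (130,285), clear of the fingers. I'll keep pushing to about 8° short of the goal, then measure.

Emit:
carry_out([
  [0,0,0,-6,0,0,-1],
  [0,0,0,-12,0,0,-1],
  [0,0,0,-18,0,0,-1],
  [0,0,0,-24,0,0,-1],
  [0,0,0,-30,0,0,-1],
])

```text
clock: 13.28
position: [554.2, 85.5, 317.6]
ee_rot: [0.776, -0.631, -0.0, 0.0]
contact_force: [1.2, -2.8, -0.8]
gripper_width: 0.1
grasp_force: 1.3
```

Emit:
carry_out([
  [0,0,0,-6,0,0,-1],
  [0,0,0,-12,0,1,-1],
  [0,0,0,-18,0,2,-1],
  [0,0,0,-24,0,3,-1],
  [0,0,0,-30,0,5,-1],
])

```text
clock: 13.9
position: [548.3, 114.8, 313.4]
ee_rot: [0.776, -0.631, 0.0, -0.0]
contact_force: [1.1, -3.3, -1.8]
gripper_width: -0.1
grasp_force: 1.2
```

Emit:
carry_out([
  [0,0,0,-6,0,2,-1],
  [0,0,0,-12,0,5,-1],
  [0,0,0,-18,0,8,-1],
  [0,0,0,-23,0,12,-1],
  [0,0,0,-28,0,16,-1],
])

```text
clock: 14.52
position: [542.6, 142.3, 297.3]
ee_rot: [0.776, -0.631, 0.0, -0.0]
contact_force: [-0.2, -2.0, 1.0]
gripper_width: -0.2
grasp_force: 1.2
```

Emit:
carry_out([
  [0,0,0,-3,0,3,-1],
  [0,0,0,-6,0,6,-1],
  [0,0,0,-6,0,6,-1],
])

```text
clock: 14.9
position: [541.4, 148.3, 291.1]
ee_rot: [0.776, -0.631, -0.0, -0.0]
contact_force: [-1.0, -0.2, 0.5]
gripper_width: -0.2
grasp_force: 0.1
```

```bash
python3 -c "
from h import *
go(0,81.7,287)
g=get_image('scene');t=get_image('top')
f=lambda i,k:cv2.convertScaleAbs(cv2.resize(i,None,fx=k,fy=k,interpolation=cv2.INTER_CUBIC),alpha=1.6)
cv2.imwrite('pics/p4.png',np.hstack([f(g['color'][110:230,225:325],4),f(t['color'][135:255,190:290],4)]))"
```

```text
t 14.9 rot xyz -0.1 73.6 291.1 F rot [-1.04  0.01  0.52] w -0.2
tool x az -1.3644 z [ 0.     0.001 -1.   ] j [ 0.56  0.25 -0.08 -0.   -1.25 -0.35]
to target in tool: [-8.1 -0.1  4.1]
```

View pics/p4.png

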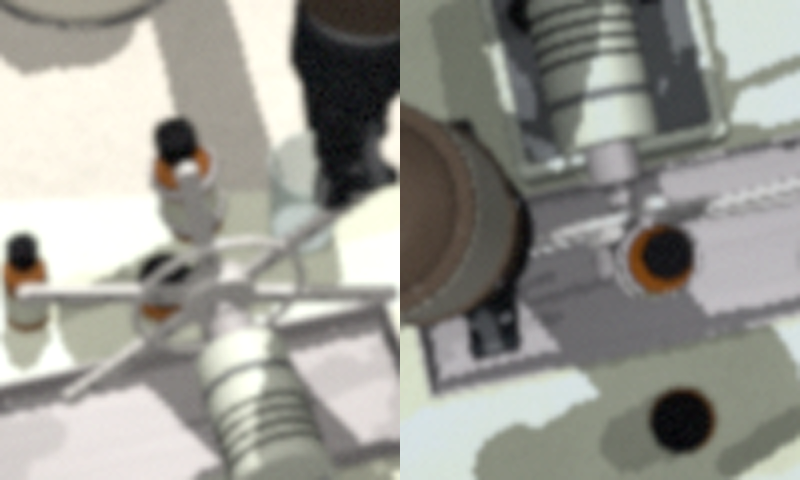

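The bottle stands nearly upright. Cap centres are at scene crop (175,133) and top crop (268,252); other spoke tips are at scene crop (20,293), (65,395) and (395,292). Next I work out the remaining angle.

```bash
cat > m.py <<'E'
from h import *
t=get_image("top");s=get_image("scene");H=O+[0,0,200]
def dark(g,box,k):  # centroid of the black cap in the box
    u,v,w,h=box;c=g["color"][v:v+h,u:u+w].astype(int);m=(c.max(2)<38).astype(np.uint8)
    n,l,a,ce=cv2.connectedComponentsWithStats(m);i=1+np.argmax(a[1:,4]);print("cap area",a[i],(ce[i]+[u,v]).round(1));return ce[i]+[u,v]
def cap(sb,tb):
    a,b=dark(s,sb,0),dark(t,tb,0)
    for z in(330,335,340):
        p=onz(t,b,z)-H;print("top z",z,"x",(p@X).round(1),"y",(p@Y).round(1))
    (o,d),(q,e)=ray(s,a),ray(t,b);k=np.linalg.lstsq(np.c_[d,-e],q-o,rcond=None)[0]
    p1,p2=o+k[0]*d,q+k[1]*e;p=(p1+p2)/2-H;print("miss",np.linalg.norm(p1-p2).round(1),"cap rot",(p@X).round(1),(p@Y).round(1),p[2].round(1),"theta",np.degrees(np.arctan2(-p@Y,p[2])).round(1))
def tips(c,off,k):
    for u,v,b in c:
        p=onplane(s,(off[0]+u/k,off[1]+v/k),H,X)-H;th=np.degrees(np.arctan2(-p@Y,p[2]));print("tip r",np.hypot(p@Y,p[2]).round(1),"bottle theta",round((th-b+180)%360-180,1))
E
python3 - <<'E'
from m import *
cap((258,136,20,18),(246,186,24,24))
tips([(20,293,60),(65,395,120),(395,292,-120)],(225,110),4)
E
```

```text
cap area [ 7  4  9 11 74] [268.6 145. ]
cap area [  5   6  12  13 120] [256.5 198. ]
top z 330 x -28.5 y -22.8
top z 335 x -28.7 y -23.0
top z 340 x -29.0 y -23.1
miss 1.0 cap rot -28.4 -22.4 131.3 theta 9.7
tip r 137.7 bottle theta 9.9
tip r 135.2 bottle theta 9.3
tip r 143.4 bottle theta 11.0
```

Three measures agree that about 10° remain. I push another 9° and measure again.

Emit:
carry_out([
  [0,0,0,-3,0,2,-1],
  [0,0,0,-6,0,4,-1],
  [0,0,0,-9,0,6,-1],
  [0,0,0,-12,0,8,-1],
  [0,0,0,-14,0,9,-1],
])

```text
clock: 15.72
position: [538.4, 161.6, 282.2]
ee_rot: [0.776, -0.631, -0.0, 0.0]
contact_force: [0.4, -2.4, 0.7]
gripper_width: -0.1
grasp_force: 1.1
```

Emit:
carry_out([
  [0,0,0,0,0,0,-1],
  [0,0,0,0,0,0,-1],
])

```text
clock: 15.98
position: [538.5, 161.8, 282.2]
ee_rot: [0.776, -0.631, -0.0, -0.0]
contact_force: [0.5, -1.2, 0.8]
gripper_width: 0.1
grasp_force: 0.3
```

```bash
python3 - <<'E'
from m import *
st()
cap((258,132,28,22),(236,182,34,28))
f=lambda i,k:cv2.convertScaleAbs(cv2.resize(i,None,fx=k,fy=k,interpolation=cv2.INTER_CUBIC),alpha=1.6)
cv2.imwrite('pics/p5.png',np.hstack([f(s['color'][110:230,225:325],4),f(t['color'][135:255,190:290],4)]))
E
```

```text
t 16.075 rot xyz -0.2 87.4 282.3 F rot [-0.44 -0.29 -0.46] w 0.1
tool x az -1.3648 z [-0.     0.001 -1.   ] j [ 0.58  0.25 -0.09 -0.   -1.23 -0.37]
cap area [14  6  9 11 75] [275.5 142.9]
cap area [  7  12  11  12 111] [248.  199.9]
top z 330 x -28.4 y -4.2
top z 335 x -28.6 y -4.5
top z 340 x -28.9 y -4.7
miss 0.3 cap rot -28.6 -4.5 133.6 theta 1.9
```

View pics/p5.png

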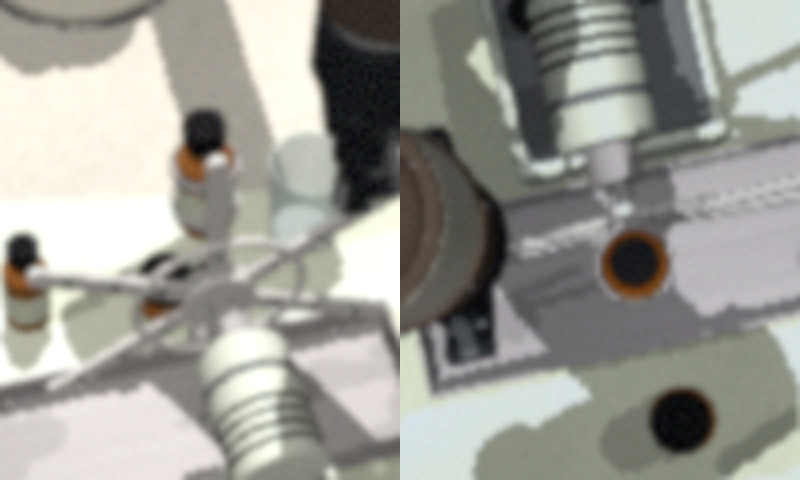

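Only about 2° remain by the cap. I cross-check with the spoke tips at scene crop (35,273), (55,387), (378,310) and (215,160).

```bash
python3 - <<'E'
from m import *
st()
tips([(35,273,60),(55,387,120),(378,310,-120),(215,160,0)],(225,110),4)
# orange shoulder ring in top view (bottle silhouette centre) against cap centre
c=t["color"].astype(int)[182:216,232:268];hsv=cv2.cvtColor(c.astype(np.uint8),cv2.COLOR_BGR2HSV)
m=(((hsv[...,1]>130)&(hsv[...,0]<20))|(c.max(2)<38)).astype(np.uint8)
k=max(cv2.findContours(m,0,2)[0],key=cv2.contourArea);ce,r=cv2.minEnclosingCircle(k);ce=np.array(ce)+[232,182];print(ce,r)
for z in(100,110,115):print("shoulder at",z,[((onz(t,ce,200+z)-H)@a).round(1) for a in(X,Y)])
# shaft line: motor/nose check of lateral offset: tray edges
print(proj(t,H),proj(t,O+80*X+[0,0,200]),proj(t,O+140*X+[0,0,200]))
b=c=t["color"].astype(int)
for v in(140,150,160):
    print(v,b[v,205:265].sum(1).tolist())
E
```

```text
t 16.175 rot xyz -0.2 87.3 282.2 F rot [ 0.07  0.35 -1.1 ] w -0.2
tool x az -1.3647 z [-0.     0.001 -1.   ] j [ 0.58  0.25 -0.09 -0.   -1.23 -0.37]
tip r 135.4 bottle theta 1.2
tip r 132.7 bottle theta 3.0
tip r 141.3 bottle theta 2.6
tip r 140.1 bottle theta 2.1
[248.4375 200.5625] 7.866662979125977
shoulder at 100 [np.float64(-28.7), np.float64(-3.1)]
shoulder at 110 [np.float64(-29.1), np.float64(-3.7)]
shoulder at 115 [np.float64(-29.4), np.float64(-4.0)]
[247.13260392 190.54161705] [239.89851562 158.40615755] [234.50329321 134.43935702]
140 [201, 199, 198, 200, 199, 190, 196, 198, 179, 121, 100, 89, 60, 40, 28, 16, 30, 69, 94, 123, 145, 172, 193, 202, 201, 195, 190, 182, 165, 187, 237, 254, 276, 283, 288, 291, 279, 270, 268, 252, 239, 220, 186, 137, 125, 126, 127, 125, 128, 126, 132, 165, 204, 216, 214, 216, 227, 295, 383, 389]
150 [208, 251, 327, 374, 385, 387, 377, 347, 274, 231, 193, 140, 122, 119, 120, 122, 125, 123, 117, 118, 148, 161, 158, 147, 130, 125, 138, 190, 263, 306, 342, 373, 386, 392, 394, 407, 409, 402, 387, 365, 346, 326, 300, 270, 232, 180, 139, 128, 128, 126, 125, 124, 126, 144, 184, 213, 217, 219, 218, 270]
160 [201, 208, 210, 206, 207, 206, 205, 202, 211, 241, 306, 353, 346, 251, 139, 100, 99, 95, 96, 95, 97, 115, 134, 127, 130, 148, 187, 221, 244, 263, 295, 318, 331, 349, 379, 394, 397, 402, 404, 402, 383, 364, 343, 324, 304, 277, 239, 195, 142, 126, 129, 122, 125, 121, 128, 123, 125, 127, 132, 146]
```

```bash
python3 - <<'E'
from m import *
from scipy.optimize import least_squares
A=[[(425,92,180),(610,155,120),(170,215,-120),(145,365,-60),(550,305,60)],(205,130),5]
B=[[(20,293,60),(65,395,120),(395,292,-120),(185,170,0)],(225,110),4]
C=[[(35,273,60),(55,387,120),(378,310,-120),(215,160,0)],(225,110),4]
caps={1:((268.6,145),(256.5,198)),2:((275.5,142.9),(248,199.9))}
def res(q):
    dx,dy,dz,dyaw,t0,t1,t2,r=q;yw=yaw+dyaw;Xv=np.array([np.cos(yw),np.sin(yw),0]);Yv=np.array([-np.sin(yw),np.cos(yw),0])
    Hc=H+dx*Xv+dy*Yv+[0,0,dz];out=[dx/3,dy/3,dz/3,dyaw/.015,(r-140)/2]
    P=lambda th,r,x:Hc+x*Xv+r*(-np.sin(th)*Yv+np.cos(th)*np.array([0,0,1]))
    for i,(S,th) in enumerate(zip((A,B,C),(t0,t1,t2))):
        for u,v,b in S[0]: out+=list((proj(s,P(th+np.radians(b),r,0))-[S[1][0]+u/S[2],S[1][1]+v/S[2]])/.7)
        if i in caps:
            out+=list((proj(s,P(th,135,-28))-caps[i][0])/.7)+list((proj(t,P(th,141,-28))-caps[i][1])/.7)
    return out
f=least_squares(res,[0,0,0,0,3,.17,.03,140]);q=f.x
cov=np.linalg.inv(f.jac.T@f.jac)
print(q[:3].round(1),q[3].round(3),np.degrees(q[4:7]).round(1),q[7].round(1),"cost",2*f.cost,len(f.fun),"sd",np.degrees(np.sqrt(cov[6,6])).round(2))
E
```

```text
[-0.8  3.3 -0. ] -0.004 [172.5  10.8   3.1] 138.2 cost 18.967147322028506 39 sd 0.37
```

A joint fit of all measured points gives 3.1° ± 0.4° still to go, with the hub 3 mm further to the left. I push that far, then back off and measure with the arm out of the way.

Emit:
carry_out([
  [0,0,0,-1.2,0,1.8,-1],
  [0,0,0,-2.3,0,3.6,-1],
  [0,0,0,-3.3,0,5.4,-1],
  [0,0,0,-3.3,0,5.4,-1],
  [0,0,0,-3.3,0,5.4,-1],
])

```text
clock: 16.9
position: [538.0, 164.8, 276.8]
ee_rot: [0.776, -0.631, -0.0, -0.0]
contact_force: [1.2, 0.0, 1.4]
gripper_width: -0.2
grasp_force: 0.6
```

```bash
python3 - <<'E'
from m import *
H=O+3.3*Y-0.8*X+[0,0,200]
import m;m.H=H
st();cap((258,130,30,24),(232,182,34,30))
E
```

```text
t 17.0 rot xyz -0.1 90.3 276.8 F rot [-0.15  0.11  0.59] w 0.1
tool x az -1.3649 z [ 0.  0. -1.] j [ 0.59  0.26 -0.1  -0.   -1.22 -0.38]
cap area [16  8  9 10 78] [278.1 142.4]
cap area [  7  13  12  12 115] [244.7 200.6]
top z 330 x -27.6 y -0.2
top z 335 x -27.8 y -0.6
top z 340 x -28.0 y -0.9
miss 0.7 cap rot -27.8 -0.8 133.4 theta 0.3
```

Emit:
carry_out([
  [0,0,0,1,0,-8,-1],
  [0,0,0,1,0,-35,-1],
  [0,0,0,0,0,-80,-1],
  [0,0,0,0,0,-125,-1],
  [0,0,0,-10,0,-160,-1],
])

```text
clock: 17.62
position: [535.8, 173.9, 439.5]
ee_rot: [0.776, -0.631, 0.0, -0.001]
contact_force: [0.4, 1.5, -0.0]
gripper_width: -0.3
grasp_force: 0.0
```

Emit:
carry_out([
  [0,0,0,-40,0,0,-1],
  [0,0,0,-90,20,0,-1],
  [0,0,0,-140,40,0,-1],
  [0,0,0,-180,50,0,-1],
  [0,0,0,-190,50,0,-1],
])

```text
clock: 18.25
position: [446.8, 351.9, 436.8]
ee_rot: [0.777, -0.629, -0.0, 0.0]
contact_force: [0.1, 0.8, -0.2]
gripper_width: -0.1
grasp_force: 0.0
```

```bash
python3 - <<'E'
from m import *
import m;m.H=O+3.3*Y-0.8*X+[0,0,200]
st();cap((258,130,30,24),(232,182,34,30))
f=lambda i,k:cv2.convertScaleAbs(cv2.resize(i,None,fx=k,fy=k,interpolation=cv2.INTER_CUBIC),alpha=1.6)
cv2.imwrite('pics/p6.png',np.hstack([f(s['color'][125:245,220:320],4),f(t['color'][160:280,200:300],4)]))
E
```

```text
t 18.35 rot xyz -50.5 290.8 436.6 F rot [ 0.06 -0.78 -0.76] w 0.2
tool x az -1.3635 z [-0.    -0.001 -1.   ] j [ 0.95  0.22  0.24  0.   -1.59 -0.74]
cap area [16  7  9 12 80] [278.1 142.4]
cap area [  7  13  12  12 119] [244.7 200.7]
top z 330 x -27.7 y -0.2
top z 335 x -27.9 y -0.5
top z 340 x -28.1 y -0.8
miss 0.7 cap rot -27.9 -0.8 133.3 theta 0.3
```

View pics/p6.png

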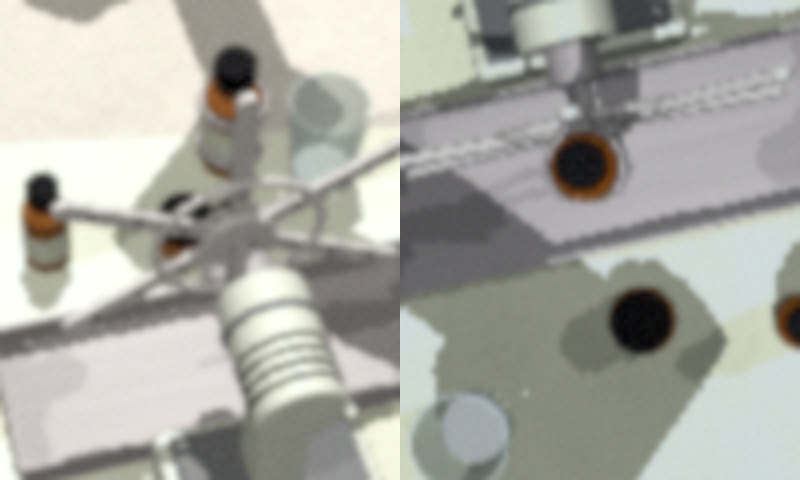

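The final picture shows the bottle upright with its cap on top (scene crop (235,68), top crop (581,165)). The fingers are clear, and the beaker, jar and spare bottle stand where they were. One last tip check, then I hand in.

```bash
python3 - <<'E'
from m import *
import m;m.H=O+3.3*Y-0.8*X+[0,0,200]
tips([(62,211,60),(70,322,120),(246,97,0)],(220,125),4)
print(job_done())
E
```

```text
tip r 133.9 bottle theta 1.2
tip r 134.8 bottle theta -0.8
tip r 139.7 bottle theta 0.5
the job is handed in; nothing more can be done
None
```

The bottle stands upright with its cap on top, within about 1° by the camera measurements. I turned the wheel slowly by three spoke pushes, then moved the arm clear and handed the job in at about 18 s.

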